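# Release the sample drawer with its jog lever and load a jar

## Robot

A 6-joint arm with a two-finger parallel gripper is mounted at the origin on the work surface. World frame = base frame: x ahead of the robot, y to its left, z up, the work surface at z = 0. Lengths are in m, angles in rad, forces in N, time in s.
With the tool pointing down it reaches from about 0.35 to 0.775 m from the base axis. Payload 7.3 kg.
Tool frame: the origin (TCP) lies between the finger pads; the fingertips stand 14 mm ahead of it and the grasp point (between the pads) lies 5 mm behind it; z points along the fingers, y is the direction in which the jaws open and shut (so a half turn about z gives the same grasp; the last joint's range is limited). The gripper opens to 92 mm and grips with 3 to 60 N. Pads are 19 mm wide; open, the fingers measure 130 mm over their backs; the gripper's body (75 mm by 190 mm) begins 47 mm behind the grasp point.
Start: joints at [1.19, 0.342, 1.524, -0, 1.275, -0.146], TCP at [0.122, 0.511, 0.241] pointing down, gripper open.
Joint ranges: [-2.53, 2.53], [-0.77, 2.02], [0.04, 2.7], [-1, 4.14], [0.28, 2.66], [-3.11, 3.11]. Speed limits (rad/s): [2.57, 2.57, 3.14, 3.14, 3.14, 3.14].

## Interface

Orientations are given as [roll, pitch, yaw] about the fixed x, y, z axes, in that order (R = Rz(yaw) Ry(pitch) Rx(roll)).
In Python, from cell import robot gives the robot as it stands.
- The arm moves only by the shell command python3 -m creep 'ROWS' [FORCE]. ROWS is JSON, a list that holds one entry, the list of rows, each a list of 7 numbers: the shift along the tool's x, y, z in cm, then the turn, a rotation vector about the tool's x, y, z in degrees, then the gripper command: -1 is shut, 1 is fully open, values between are in proportion. In form: [[[tx, ty, tz, wx, wy, wz, gripper], ...]]. A call has 1 to 8 rows; each row is the pose to reach, as a shift and turn from the pose measured when the call began, along the tool's axes at that moment; what a row does not reach only later rows make up. A row lasts 1/10 s, in which the tool goes at most 50 mm and 8.59 degrees, less where a joint would pass 70% of its speed; a pose out of reach is approached as far as the arm can. A call with a gripper value outside its range is refused whole. The fingers move at their own pace and stop on an object; FORCE is the grip in N (left out, the last holds). Time passes only in rows, so rows that repeat a pose let the fingers close. It gives the time, the measured TCP pose, the force and the opening at its end, in the units of the state.
- robot.observe(): the state, without advancing time (a new reading comes with each control period).
- robot.read_camera(name): name is "scene" or "top" or "wrist"; returns the picture (400x640x3 uint8, red, green, blue); there is no depth.
- robot.camera_params(name): a dict with "camera_matrix" (3x3 intrinsics, pixels), "R" (3x3) and "t" (3): a world point X has camera coordinates R X + t. Camera axes: x right, y down, z forward; pixel columns grow to the right and rows downward; lengths in m; the calibration is good to about 2 mm. A picture is of the moment at which its call begins: read the wrist's pose just before it. camera_params takes no time and is no camera call; for the wrist camera it gives the pose at the moment of the call.
- robot.hand_in(): hands the job in, once; it reports no verdict.
Trained networks look in the newest picture that a camera, given by its name, has taken for a name from the list of things; names that differ only in an ending like _2 or _b are one class to them, and where a whole thing is asked for, a point or a joint stands for the part that bears it (a point fixed in the world has none). Each returns a list of dicts, best first, with "score" (0 to 1); they miss things now and then, are a little off and sometimes report something else, mostly with a low value. They report only what shows in the picture. A call takes as long as a camera call. They do not tell look-alikes from the thing itself.
- robot.look_for(camera, label): "centre" ([x, y, z] in m, in the coordinates of the camera as it stood for that picture, good to about 4 mm: the middle of the surface that is visible of it).
- robot.masks_of(camera, label): "mask" (400x640 bool, what is visible of it).
The state is a dict: "time": time; "qpos": joint angles; "qvel": joint speeds; "joint_efforts": joint torques, N m; "tool_pos": TCP position; "tool_rot": TCP orientation; "contact_force": force on the tool from outside, world axes, zero at the start; "torque": the same for the moment, N m; "opening": finger opening in m.
Only numpy, scipy, OpenCV 4.12 (cv2) and the standard library are available. Lean on these libraries where they do the work, as an engineer would, in place of code of your own. Each camera call takes 0.05 s, during which the arm holds its last target.

## Task

Release the white unit's sample drawer: tilt its black-knobbed spring lever towards the large green mark until, past some free play, the catch lets go, and hold it there until the drawer has run right out, without forcing the lever hard against its end stop or tilting it the other way. Then let the lever spring back to centre, and stand the red-capped jar upright on the floor of the open drawer, setting it down rather than dropping it. Leave the drawer right out and do not disturb the other things on the bench.

Things in the scene. Friction and masses are not known exactly. Their poses are not given: they have to be found in the camera images.
- unit: Low white bench unit, fixed, 240 deep, 340 wide, 90 mm high. Origin: middle of the foot of its front face; x into the unit (away from the robot at yaw 0), y to its left, z up. Drawer in the right-hand part of the front; lever on top at x 45, y 90 mm. Flat green mark 24 mm across on top at y 150, a smaller red one at y 40.
- knob (a point): The lever's black barrel knob, 22 mm across, 32 mm tall, on a 10 mm steel stalk; origin at the centre of the barrel. The pivot is 65 mm below this point when upright (88 mm above the bench); its axis runs along the unit's x, so the knob swings along the unit's y. Pressing knob or stalk with over 18 N counts as forcing.
- lever (a joint): Angle, rad: 0 upright, positive tilted left (unit +y, to the green mark). Light centring spring (0.2 N m/rad). After free play, different each time, it takes up the catch: some 3 to 4 N more at the knob. The drawer lets go somewhere between 0.2 and 0.6 rad, at 5 to 9 N in all; the end stop, where the force climbs steeply, comes only about 0.05 rad later.
- drawer (a joint): How far out, m: 0 shut, 0.12 right out. A damped spring drives it towards the unit's -x with 2 to 5 N in about 2 s while the lever is held; if the lever is let go early, the catch drops into a later notch (every 30 mm) and stops it. Once right out, its spring keeps it there.
- pocket (a point): Centre of the floor of the drawer's front pocket, moves with the drawer; axes as the unit's. Pocket open on top, 114 (x) by 140 (y) mm inside; side walls rise 40 mm above this floor, the 14 mm thick wooden front panel 55 mm. Floor 17 mm above the bench. Drawer right out: the whole pocket is in front of the unit, whose front face (90 mm high) is 63 mm from this point in x.
- jar_mid (a point): Centre, half-way up, of the red-capped jar: 36 mm across, 55 mm high, standing upright on the bench, about 60 to 130 g. z is its upright axis.
- jar_blue: Bystander: the same jar with a blue cap. Origin at the centre of its foot.
- jar_yellow: Bystander: the same jar with a yellow cap. Origin at the centre of its foot.
- beaker: Bystander: clear beaker, 68 mm across, 85 mm high. Origin at the centre of its foot.
- wash_bottle: Bystander: white bottle with orange cap, 64 mm across, 170 mm high. Origin at the centre of its foot.
- dish: Bystander: closed flat dish lying on top of the unit, 80 mm across, 18 mm high. Origin at the centre of its foot.
- spatula: Bystander: spatula, 180 mm long, lying on the bench. Origin under its middle, x along it.
- jar: The red-capped jar itself, origin at the centre of its foot (27.5 mm below its centre point).
Things that resemble listed ones, but are neither listed nor needed, are in the scene too. What is shaped like the jar but orange or turquoise is not meant.

How it is judged:
On the way, in this order (a step that is already met when the one before it is completed fails the run):
1. the drawer is right out (over 105 mm) while the lever is still held tilted to the green mark (over 0.15 rad) (value of joint drawer above 0.105 m and value of joint lever above 0.15 rad), for 0.1 s.
2. the lever has sprung back to centre (within 0.08 rad) and the drawer has stayed out (value of joint drawer above 0.105 m and value of joint lever between -0.08 and 0.08 rad), for 0.2 s.
3. the red-capped jar stands on the floor of the drawer pocket (x of jar_mid in the frame of pocket between -0.045 and 0.045 m and y of jar_mid in the frame of pocket between -0.06 and 0.06 m and z of jar_mid in the frame of pocket below 0.034 m and angle between jar_mid's own z axis and vertical below 0.17 rad), for 0.2 s.
At the end, for the whole second after the job is handed in: The drawer is out by more than 105 mm, the lever is within 0.08 rad of centre, and the red-capped jar stands at rest on the floor of the pocket (its middle less than 34 mm above the floor, within the pocket's walls), upright within 0.17 rad (all of step 2 and all of step 3 and linear speed of jar below 0.03 m/s); the robot touches nothing.
It fails at once if the lever is forced: pressed with more than 18 N (contact force between any of the fingers, the arm and lever above 18 N).
It fails at once if the lever is tilted the wrong way (beyond 0.2 rad) (value of joint lever below -0.2 rad).
It fails at once if the jar is dropped: it falls out of the fingers faster than 0.6 m/s (linear speed of jar above 0.6 m/s and contact force between the fingers and jar below 0.1 N).
It fails at once if a bystander is moved more than 30 mm or tipped over (distance of any of jar_blue, jar_yellow, beaker, wash_bottle, dish, spatula from where it was at the start of the episode above 0.03 m or angle between any of jar_blue, jar_yellow, beaker, wash_bottle's own z axis and vertical above 0.4 rad).
It also fails if it takes over 67 s, if anything falls off the work surface, if the arm or the gripper's body presses on something with over 40 N, if the wrist force passes 120 N, or if a joint passes its speed limit or range.

## Working session

There is one attempt and no reset: what is moved stays moved. The work goes in short steps, Python scripts to look and compute and a shell command to move; the robot and the scene stay as the last step left them, time stands still between calls to the robot, and variables do not carry over. Pictures are saved under pics/ and viewed, and the job is handed in when it is done.

```bash
ls; mkdir -p pics; python3 - <<'E'
from cell import robot
import cv2
s=robot.observe();print({k:(v if k in('time','opening') else list(map(lambda a:round(float(a),3),v))) for k,v in s.items()})
for n in('scene','top','wrist'):
    im=robot.read_camera(n);cv2.imwrite(f'pics/{n}0.png',im[:,:,::-1])
E
```

```text
pics
{'time': 0.0, 'qpos': [1.19, 0.343, 1.525, -0.0, 1.275, -0.146], 'qvel': [-0.001, 0.002, 0.001, -0.002, 0.001, 0.0], 'joint_efforts': [0.001, -43.125, -24.421, 0.072, 0.056, -0.0], 'tool_pos': [0.122, 0.51, 0.24], 'tool_rot': [-3.14, -0.0, 2.907], 'contact_force': [0.109, 0.238, 0.838], 'torque': [-0.024, -0.01, -0.002], 'opening': 0.09226747520647283}
```

View pics/scene0.png

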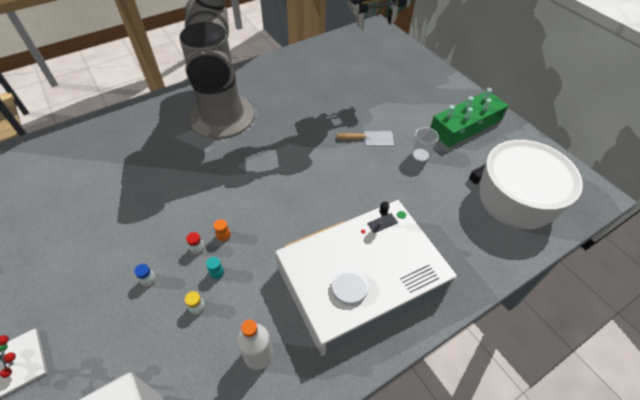

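View pics/top0.png

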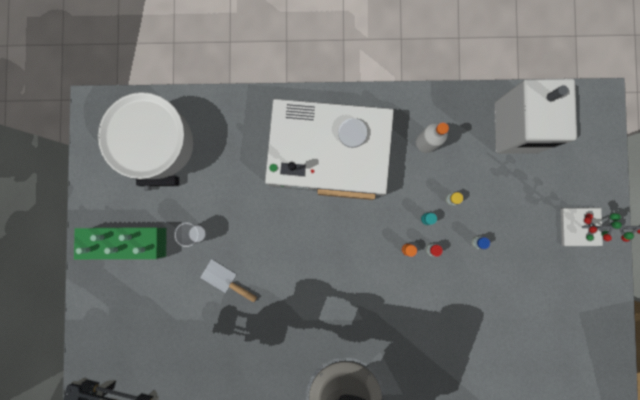

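View pics/wrist0.png

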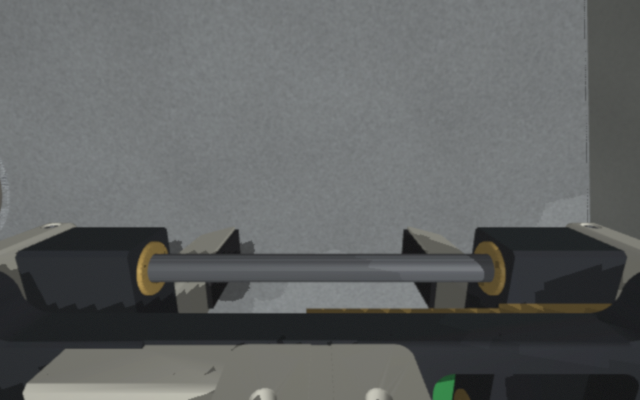

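The top picture shows the unit at (330,145), with the knob at (292,167), the green mark at (273,168), the red mark at (312,171) and the drawer front at (347,194). For the jars, red is at (436,250), orange (411,250), turquoise (430,218), yellow (457,198) and blue (484,242). Red at (436,250) is the one meant, because its cap is the only truly red one. I'll measure it and enlarge a crop.

```bash
cat > h.py <<'E'
from cell import robot
import numpy as np,cv2
def ray(n,uv,z):
    p=robot.camera_params(n);K=np.array(p['camera_matrix']);R=np.array(p['R']);t=np.array(p['t'])
    d=R.T@np.linalg.solve(K,[uv[0],uv[1],1]);c=-R.T@t
    return c+d*(z-c[2])/d[2]
def towld(n,x):
    p=robot.camera_params(n);return np.array(p['R']).T@(np.array(x)-np.array(p['t']))
def proj(n,X):
    p=robot.camera_params(n);c=np.array(p['R'])@np.array(X)+np.array(p['t']);u=np.array(p['camera_matrix'])@c;return u[:2]/u[2]
E
python3 - <<'E'
from h import *
np.set_printoptions(precision=4,suppress=True)
ims={}
for n in('top','scene'):
    im=robot.read_camera(n);ims[n]=im
    for l in('knob','jar_mid','unit','pocket'):
        for d in robot.look_for(n,l)[:6]: print(n,l,round(d['score'],2),towld(n,d['centre']),proj(n,towld(n,d['centre'])).round(0))
    hsv=cv2.cvtColor(im,cv2.COLOR_RGB2HSV).astype(int)
    red=(((hsv[...,0]<5)|(hsv[...,0]>174))&(hsv[...,1]>150)&(hsv[...,2]>80))
    gr=((hsv[...,0]>50)&(hsv[...,0]<75)&(hsv[...,1]>130)&(hsv[...,2]>50))
    for nm,m in(('red',red),('green',gr)):
        k,lab,st,ce=cv2.connectedComponentsWithStats(m.astype(np.uint8))
        for i in range(1,k):
            if 3<st[i,4]<400: print(n,nm,st[i,4],ce[i].round(1),'z.09',ray(n,ce[i],.09),'z.055',ray(n,ce[i],.055))
a=cv2.resize(ims['top'][120:270,250:500],(750,450),interpolation=2);cv2.imwrite('pics/c1.png',a[:,:,::-1])
a=cv2.resize(ims['scene'][190:330,130:460],(792,336),interpolation=2);cv2.imwrite('pics/c2.png',a[:,:,::-1])
print(robot.observe()['time'])
E
```

```text
top knob 0.42 [0.6596 0.137  0.1658] [292. 167.]
top jar_mid 0.67 [ 0.4357 -0.2587  0.0566] [435. 250.]
top jar_mid 0.63 [ 0.4376 -0.183   0.0512] [408. 250.]
top jar_mid 0.52 [ 0.5252 -0.2416  0.0549] [429. 219.]
top unit 0.95 [0.7128 0.0486 0.091 ] [326. 152.]
top unit 0.21 [0.6601 0.1351 0.1656] [292. 167.]
top pocket 0.66 [ 0.5991 -0.0081  0.0724] [347. 193.]
top pocket 0.48 [0.7124 0.0483 0.091 ] [326. 152.]
top red 47 [588.2 218.7] z.09 [ 0.5221 -0.665   0.09  ] z.055 [ 0.5224 -0.689   0.055 ]
top red 30 [592.6 229.1] z.09 [ 0.4937 -0.6757  0.09  ] z.055 [ 0.4931 -0.7     0.055 ]
top red 4 [638.8 231. ] z.09 [ 0.4878 -0.7987  0.09  ] z.055 [ 0.4869 -0.8273  0.055 ]
top red 34 [607.  237.2] z.09 [ 0.4715 -0.7135  0.09  ] z.055 [ 0.4701 -0.7391  0.055 ]
top red 9 [624. 239.] z.09 [ 0.4663 -0.7586  0.09  ] z.055 [ 0.4647 -0.7858  0.055 ]
top red 95 [436. 250.] z.09 [ 0.4389 -0.251   0.09  ] z.055 [ 0.4363 -0.2607  0.055 ]
top green 22 [272.9 167.1] z.09 [0.6721 0.198  0.09  ] z.055 [0.6776 0.2037 0.055 ]
top green 44 [615.  216.5] z.09 [ 0.5276 -0.7369  0.09  ] z.055 [ 0.5281 -0.7
[... 482 characters left out ...]
5  0.0459] [214. 267.]
scene unit 0.82 [0.7494 0.0302 0.0914] [365. 271.]
scene red 4 [362.8 231. ] z.09 [0.6598 0.0885 0.09  ] z.055 [0.6431 0.1046 0.055 ]
scene red 129 [192.9 238.5] z.09 [ 0.4653 -0.2635  0.09  ] z.055 [ 0.4403 -0.2623  0.055 ]
scene red 57 [  3.1 339.3] z.09 [ 0.4888 -0.6723  0.09  ] z.055 [ 0.4648 -0.6884  0.055 ]
scene red 70 [  8.9 357.1] z.09 [ 0.5326 -0.6678  0.09  ] z.055 [ 0.5104 -0.6837  0.055 ]
scene red 66 [  5.1 372.4] z.09 [ 0.5596 -0.6781  0.09  ] z.055 [ 0.5386 -0.6944  0.055 ]
scene green 28 [401.  214.5] z.09 [0.6705 0.1973 0.09  ] z.055 [0.6542 0.2179 0.055 ]
scene green 20 [  2.2 347.2] z.09 [ 0.5049 -0.6762  0.09  ] z.055 [ 0.4816 -0.6924  0.055 ]
0.65
```

View pics/c1.png

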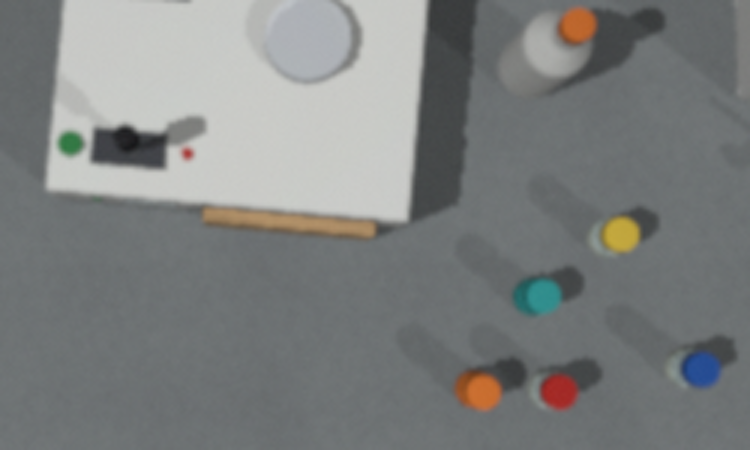

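View pics/c2.png

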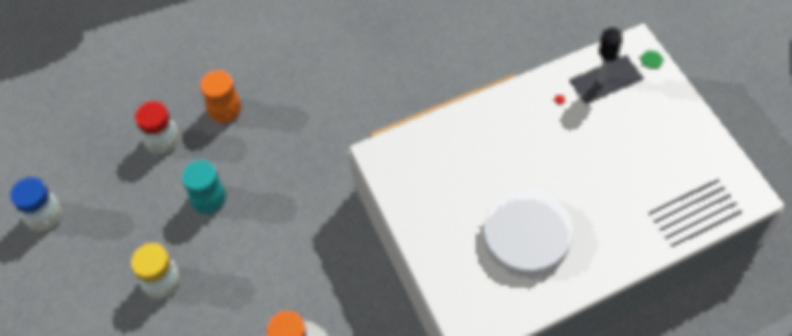

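The enlarged crops confirm it: the red cap is at (560,391) in the top crop, between orange (481,391) and blue (701,369). Next I'll work out the unit's frame and the first move.

```bash
cat >> h.py <<'E'
from scipy.spatial.transform import Rotation as Rn
def rows(pos,yaw,dz=0):
    """shift cm + rotvec deg in tool axes to reach TCP pos, tool down with tool-y at world angle yaw"""
    s=robot.observe();R0=Rn.from_euler('xyz',s['tool_rot'])
    best=None
    for k in(0,np.pi):
        y=np.array([np.cos(yaw+k),np.sin(yaw+k),0]);z=np.array([0,0,-1.]);x=np.cross(y,z)
        R1=Rn.from_matrix(np.stack([x,y,z],1))
        w=np.degrees((R0.inv()*R1).as_rotvec())
        if best is None or np.linalg.norm(w)<np.linalg.norm(best):best=w
    sh=R0.inv().apply(np.array(pos)-s['tool_pos'])*100
    return sh.round(2),best.round(1)
U=None
E
python3 - <<'E'
from h import *
np.set_printoptions(precision=4,suppress=True)
g=(ray('top',(272.9,167.1),.09)+ray('scene',(401,214.5),.09))/2
r=(ray('top',(312.7,171.3),.09)+ray('scene',(362.8,231),.09))/2
fl=ray('top',(265.7,183.3),.09);fr=ray('top',(386.7,194),.09)
print('g',g,'r',r,np.linalg.norm(g-r),'corners',fl,fr,np.linalg.norm(fl-fr))
for a,b in((g,r),(fl,fr)):
    d=a-b;print('y dir angle',np.degrees(np.arctan2(d[1],d[0])))
d=fl-fr;yaw=np.arctan2(d[1],d[0])-np.pi/2
def rz(a):return np.array([[np.cos(a),-np.sin(a)],[np.sin(a),np.cos(a)]])
M=rz(yaw)
for nm,p,l in(('g',g,(.045,.15)),('r',r,(.045,.04)),('fl',fl,(0,.17)),('fr',fr,(0,-.17)),('knob',np.array([.664,.137]),(.045,.09))):
    print(nm,'origin est',p[:2]-M@np.array(l))
print('yaw',yaw)
E
```

```text
g [0.6713 0.1977 0.09  ] r [0.6595 0.0876 0.09  ] 0.11067135262842445 corners [0.6267 0.2182 0.09  ] [ 0.594  -0.1183  0.09  ] 0.3380982903264281
y dir angle 83.91905057990455
y dir angle 84.44875561560626
g origin est [0.612  0.0527]
r origin est [0.6109 0.0521]
fl origin est [0.6103 0.049 ]
fr origin est [0.6105 0.0509]
knob origin est [0.6105 0.0518]
yaw -0.0968874920905165
```

```bash
python3 - <<'E'
from h import *
print(rows((.6646,.1367,.205),np.radians(84.3)))
print(robot.observe()['tool_rot'])
E
```

```text
(array([-61.46, -23.74,   3.57]), array([ 0. ,  0. , -7.8]))
[3.14149842e+00 9.67616312e-06 2.90679830e+00]
```

```bash
python3 -m creep '[[[-61.5,-23.7,0,0,0,-7.8,0.3],[-61.5,-23.7,0,0,0,-7.8,0.3],[-61.5,-23.7,0,0,0,-7.8,0.3],[-61.5,-23.7,0,0,0,-7.8,0.3],[-61.5,-23.7,0,0,0,-7.8,0.3],[-61.5,-23.7,0,0,0,-7.8,0.3],[-61.5,-23.7,0,0,0,-7.8,0.3],[-61.5,-23.7,0,0,0,-7.8,0.3]]]' 5; python3 - <<'E'
from h import *
print(rows((.6646,.1367,.205),np.radians(84.3)))
E
```

```text
time: 1.45
tool_pos: [0.451, 0.284, 0.2409]
tool_rot: [3.141, 0.0, 3.043]
contact_force: [0.3, 1.1, -0.8]
opening: 0.0598
(array([-22.71, -12.55,   3.6 ]), array([0., 0., 0.]))
```

```bash
python3 -m creep '[[[-22.7,-12.5,0,0,0,0,0.3],[-22.7,-12.5,0,0,0,0,0.3],[-22.7,-12.5,0,0,0,0,0.3],[-22.7,-12.5,0,0,0,0,0.3],[-22.7,-12.5,0,0,0,0,0.3],[-22.7,-12.5,3.6,0,0,0,0.3],[-22.7,-12.5,3.6,0,0,0,0.3],[-22.7,-12.5,3.6,0,0,0,0.3]]]' 5; python3 - <<'E'
from h import *
print(rows((.6646,.1367,.150),np.radians(84.3)))
for n in('wrist','scene'):
  im=robot.read_camera(n);cv2.imwrite(f'pics/{n}2.png',im[:,:,::-1])
E
```

```text
time: 2.25
tool_pos: [0.6637, 0.1375, 0.2042]
tool_rot: [3.141, -0.003, 3.043]
contact_force: [-0.1, 0.7, 0.2]
opening: 0.0595
(array([-0.11, -0.07,  5.42]), array([ 0. , -0.2,  0. ]))
```

View pics/wrist2.png

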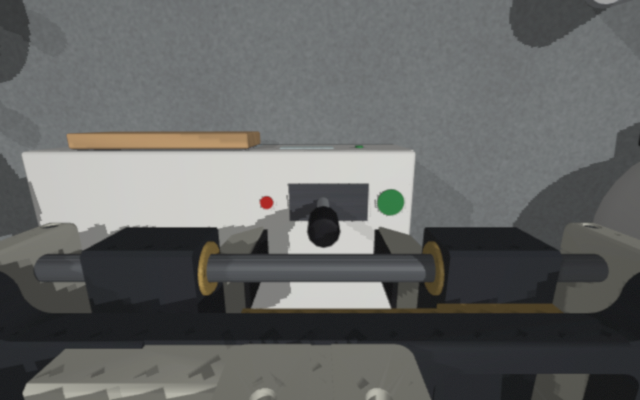

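View pics/scene2.png

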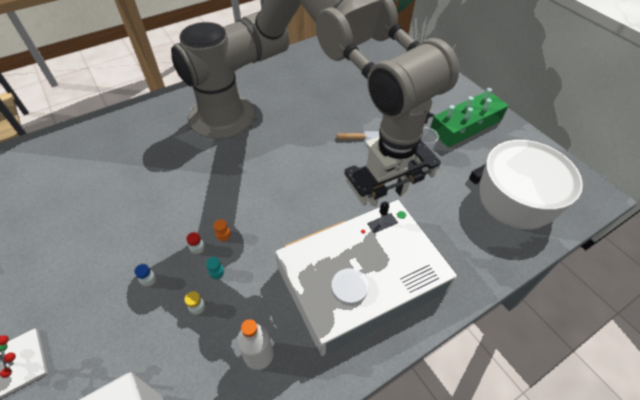

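The knob is at (323,228) in the wrist picture, between the fingers, and the green mark is to the right, which is tool +y. I'll descend straddling the knob.

```bash
python3 -m creep '[[[-0.1,0,2,0,0,0,0.3],[-0.1,0,4,0,0,0,0.3],[-0.1,0,5.4,0,0,0,0.3],[-0.1,0,5.4,0,0,0,0.3],[-0.1,0,5.4,0,0,0,0.3]]]' 5; python3 - <<'E'
from h import *
print(robot.observe()['contact_force'])
for n in('wrist','scene'):
  im=robot.read_camera(n);cv2.imwrite(f'pics/{n}3.png',im[:,:,::-1])
E
```

```text
time: 2.85
tool_pos: [0.6656, 0.1389, 0.154]
tool_rot: [3.14, 0.003, 3.045]
contact_force: [-0.1, 0.2, -0.3]
opening: 0.06
[-0.07075276  0.16578019 -0.33126573]
```

View pics/wrist3.png

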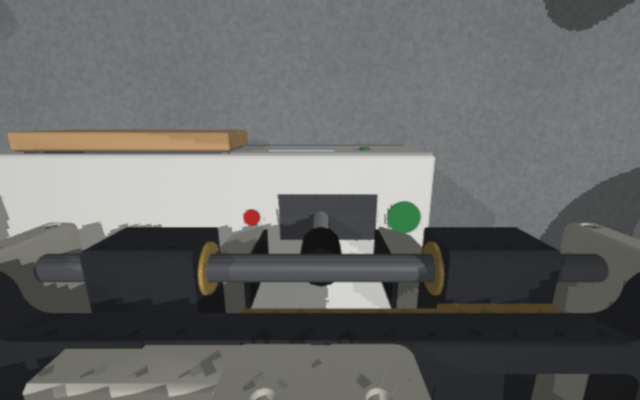

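```bash
python3 -m creep '[[[0,0.8,0.4,0,0,0,0.3],[0,1.5,0.4,0,0,0,0.3],[0,1.5,0.4,0,0,0,0.3],[0,1.5,0.4,0,0,0,0.3]]]'; python3 -m creep '[[[0,0.4,0,0,0,0,0.3],[0,0.4,0,0,0,0,0.3]]]';python3 -m creep '[[[0,0.4,0,0,0,0,0.3],[0,0.4,0,0,0,0,0.3]]]'
```

```text
time: 3.35
tool_pos: [0.6675, 0.154, 0.1504]
tool_rot: [3.14, 0.005, 3.045]
contact_force: [0.5, 0.7, -0.9]
opening: 0.0597
time: 3.55
tool_pos: [0.6679, 0.1584, 0.1505]
tool_rot: [3.14, 0.005, 3.045]
contact_force: [0.1, 0.8, 0.9]
opening: 0.0598
time: 3.75
tool_pos: [0.6683, 0.1629, 0.1505]
tool_rot: [3.14, 0.005, 3.046]
contact_force: [-0.0, -0.5, 0.6]
opening: 0.0597
```

```bash
python3 -m creep '[[[0,0.3,0,0,0,0,0.3],[0,0.3,0,0,0,0,0.3]]]';python3 -m creep '[[[0,0.2,0,0,0,0,0.3],[0,0.2,0,0,0,0,0.3]]]'; python3 - <<'E'
from h import *
im=robot.read_camera('wrist');cv2.imwrite(f'pics/wrist4.png',im[:,:,::-1])
print(robot.observe()['contact_force'])
E
```

```text
time: 3.95
tool_pos: [0.6686, 0.1655, 0.1505]
tool_rot: [3.141, 0.005, 3.046]
contact_force: [-1.1, -3.0, 1.0]
opening: 0.0594
time: 4.15
tool_pos: [0.6687, 0.1664, 0.1505]
tool_rot: [-3.14, 0.004, 3.045]
contact_force: [-0.5, -5.8, 0.4]
opening: 0.0596
[-0.63667394 -4.39315573  0.53165612]
```

View pics/wrist4.png

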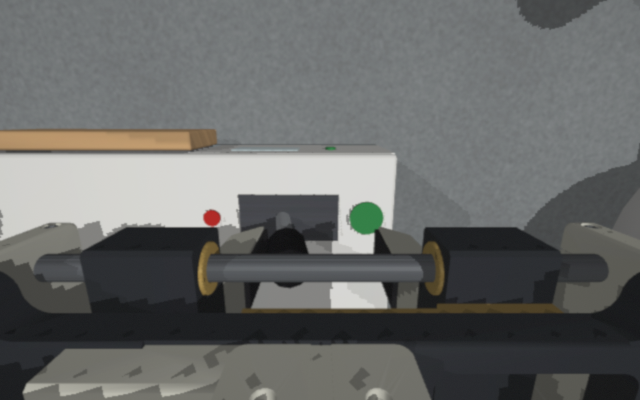

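```bash
cat > chk.py <<'E'
from h import *
import sys
im=robot.read_camera('wrist');cv2.imwrite(f'pics/{sys.argv[1]}.png',im[:,:,::-1])
hsv=cv2.cvtColor(im,cv2.COLOR_RGB2HSV).astype(int)
m=(hsv[...,0]>8)&(hsv[...,0]<22)&(hsv[...,1]>90)&(hsv[...,2]>110);m[200:]=0
v,u=np.nonzero(m);print('wood px',len(v),v.min() if len(v) else '',v.max() if len(v) else '')
s=robot.observe();print(s['time'],s['contact_force'].round(1) if hasattr(s['contact_force'],'round') else s['contact_force'],s['tool_pos'])
E
python3 chk.py w5; python3 -m creep '[[[0,0.2,0,0,0,0,0.3],[0,0.2,0,0,0,0,0.3]]]'; python3 chk.py w6
```

```text
wood px 4193 130 149
4.25 [-0.8 -4.8  0.9] [0.66874102 0.16641882 0.15052916]
time: 4.45
tool_pos: [0.6689, 0.167, 0.1505]
tool_rot: [-3.138, 0.004, 3.045]
contact_force: [-1.4, -6.3, 0.8]
opening: 0.0596
wood px 4171 130 149
4.5 [-1.4 -5.6  0.2] [0.6688538  0.16703601 0.15048881]
```

```bash
python3 -m creep '[[[0,0.25,0,0,0,0,0.3],[0,0.25,0,0,0,0,0.3]]]'; python3 chk.py w7;  python3 -m creep '[[[0,0.3,0,0,0,0,0.3],[0,0.3,0,0,0,0,0.3]]]'; python3 chk.py w8
```

```text
time: 4.7
tool_pos: [0.669, 0.168, 0.1504]
tool_rot: [-3.136, 0.003, 3.044]
contact_force: [-1.5, -6.5, 0.8]
opening: 0.06
wood px 4154 130 149
4.75 [-1.2 -6.6  1.7] [0.66897898 0.16798582 0.150406  ]
time: 4.95
tool_pos: [0.6691, 0.1695, 0.1503]
tool_rot: [-3.133, 0.003, 3.043]
contact_force: [-1.7, -5.3, 1.4]
opening: 0.0598
wood px 3952 131 149
5.0 [-1.2 -5.4  1.8] [0.6691397  0.16947529 0.15035412]
```

```bash
python3 -m creep '[[[0,0.25,0,0,0,0,0.3],[0,0.25,0,0,0,0,0.3]]]'; python3 chk.py w9
```

```text
time: 5.2
tool_pos: [0.6693, 0.1704, 0.1502]
tool_rot: [-3.131, 0.002, 3.043]
contact_force: [-1.7, -6.8, 1.8]
opening: 0.059
wood px 3981 130 150
5.25 [-1.1 -5.9  1.4] [0.66926509 0.17037295 0.15025914]
```

View pics/w9.png

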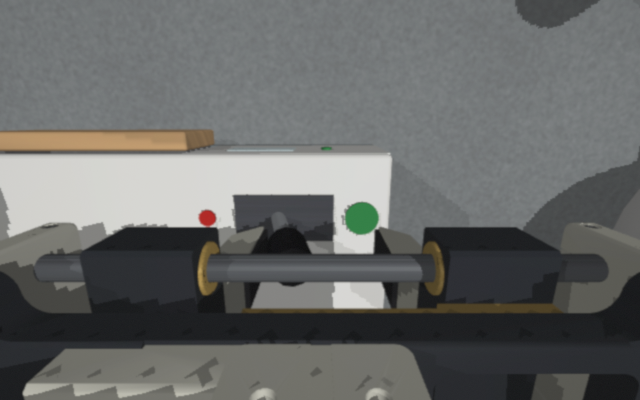

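```bash
python3 -m creep '[[[0,0.25,0,-0.5,0,0,0.3],[0,0.25,0,-0.5,0,0,0.3]]]'; python3 chk.py w10;python3 -m creep '[[[0,0.25,0,-0.5,0,0,0.3],[0,0.25,0,-0.5,0,0,0.3]]]'; python3 chk.py w11
```

```text
time: 5.45
tool_pos: [0.6694, 0.1711, 0.1503]
tool_rot: [-3.137, 0.001, 3.042]
contact_force: [-0.3, -7.6, 1.7]
opening: 0.0596
wood px 4044 131 150
5.5 [-1.6 -6.5  1.4] [0.66939968 0.17114074 0.15035127]
time: 5.7
tool_pos: [0.6695, 0.1719, 0.1505]
tool_rot: [3.14, 0.001, 3.041]
contact_force: [-2.5, -7.6, 1.3]
opening: 0.0598
wood px 4020 131 150
5.75 [-2.7 -7.2  2.3] [0.66950758 0.17193978 0.15050284]
```

```bash
python3 -m creep '[[[0,0.25,0,-0.2,0,0.2,0.3],[0,0.25,0,-0.2,0,0.2,0.3]]]'; python3 chk.py w12;python3 -m creep '[[[0,0.25,0,-0.2,0,0.2,0.3],[0,0.25,0,-0.2,0,0.2,0.3]]]'; python3 chk.py w13
```

```text
time: 5.95
tool_pos: [0.6697, 0.1727, 0.1505]
tool_rot: [3.139, 0.0, 3.036]
contact_force: [-1.4, -6.6, 1.9]
opening: 0.0596
wood px 3953 131 152
6.0 [-1.2 -6.5  2.2] [0.66971091 0.17267951 0.15052119]
time: 6.2
tool_pos: [0.6699, 0.1733, 0.1505]
tool_rot: [3.138, -0.0, 3.032]
contact_force: [-0.6, -7.0, 2.0]
opening: 0.0599
wood px 3932 132 153
6.25 [-1.9 -7.3  0.4] [0.6698958  0.1732997  0.15049195]
```

```bash
python3 -m creep '[[[0,0.25,0,0.1,0,-0.4,0.3],[0,0.25,0,0.1,0,-0.4,0.3]]]'; python3 chk.py w14;python3 -m creep '[[[0,0.25,0,0.1,0,-0.4,0.3],[0,0.25,0,0.1,0,-0.4,0.3]]]'; python3 chk.py w15
```

```text
time: 6.45
tool_pos: [0.6698, 0.174, 0.1503]
tool_rot: [-3.14, -0.001, 3.038]
contact_force: [-2.4, -7.0, 0.7]
opening: 0.0596
wood px 3905 131 151
6.5 [-1.8 -8.   1.4] [0.66984088 0.17398471 0.15031304]
time: 6.7
tool_pos: [0.6697, 0.1748, 0.1501]
tool_rot: [-3.136, -0.003, 3.045]
contact_force: [-2.0, -4.5, 0.0]
opening: 0.0598
wood px 3715 128 146
6.75 [-1.3 -4.8  0.2] [0.66976992 0.17507648 0.15010021]
```

```bash
python3 -m creep '[[[0,0.15,0,0,0,0,0.3],[0,0.15,0,0,0,0,0.3]]]'; python3 chk.py w16
```

```text
time: 6.95
tool_pos: [0.6698, 0.1754, 0.15]
tool_rot: [-3.134, -0.003, 3.044]
contact_force: [-1.2, -4.9, 1.0]
opening: 0.0598
wood px 3739 93 112
7.0 [-1.3 -4.9  1.2] [0.66976798 0.17533711 0.14999347]
```

View pics/w16.png

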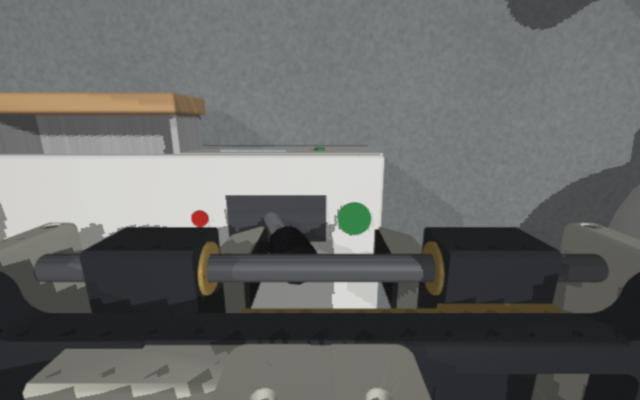

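The catch has let go and the drawer front has moved out to row 93 in the wrist picture. I'll hold the lever here.

```bash
python3 -m creep '[[[0,0.12,0,0,0,0,0.3],[0,0.12,0,0,0,0,0.3],[0,0.12,0,0,0,0,0.3],[0,0.12,0,0,0,0,0.3],[0,0.12,0,0,0,0,0.3],[0,0.12,0,0,0,0,0.3]]]'; python3 chk.py w17; python3 -m creep '[[[0,0.1,0,0,0,0,0.3],[0,0.1,0,0,0,0,0.3],[0,0.1,0,0,0,0,0.3],[0,0.1,0,0,0,0,0.3],[0,0.1,0,0,0,0,0.3],[0,0.1,0,0,0,0,0.3],[0,0.1,0,0,0,0,0.3],[0,0.1,0,0,0,0,0.3]]]'; python3 chk.py w18; python3 -m creep '[[[0,0.1,0,0,0,0,0.3],[0,0.1,0,0,0,0,0.3],[0,0.1,0,0,0,0,0.3],[0,0.1,0,0,0,0,0.3],[0,0.1,0,0,0,0,0.3]]]'; python3 chk.py w19; python3 - <<'E'
from h import *
im=robot.read_camera('top');cv2.imwrite('pics/top5.png',im[:,:,::-1])
E
```

```text
time: 7.6
tool_pos: [0.6698, 0.1754, 0.1499]
tool_rot: [-3.133, -0.004, 3.043]
contact_force: [-0.7, -5.4, 1.4]
opening: 0.0599
wood px 3932 14 51
7.65 [-1.5 -5.7  0.8] [0.66979476 0.17537171 0.1499205 ]
time: 8.45
tool_pos: [0.6698, 0.1753, 0.1499]
tool_rot: [-3.131, -0.004, 3.043]
contact_force: [-0.8, -5.4, 1.4]
opening: 0.0598
wood px 0  
8.5 [-1.3 -5.2  1. ] [0.66978872 0.17530548 0.14987927]
time: 9.0
tool_pos: [0.6698, 0.1753, 0.1499]
tool_rot: [-3.13, -0.005, 3.042]
contact_force: [-0.5, -4.9, 0.4]
opening: 0.0597
wood px 0  
9.05 [-1.3 -5.1  1.2] [0.66982091 0.17527979 0.14982007]
```

View pics/w19.png

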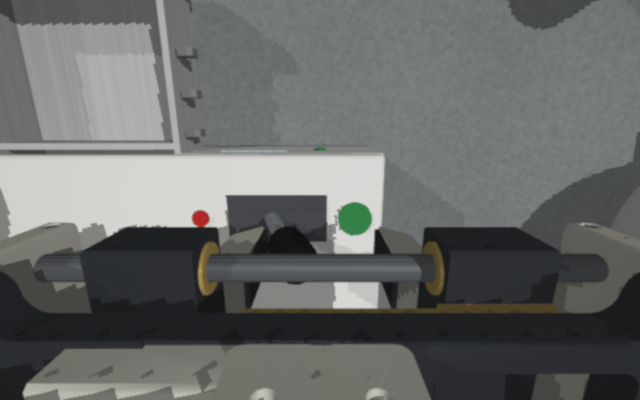

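View pics/top5.png

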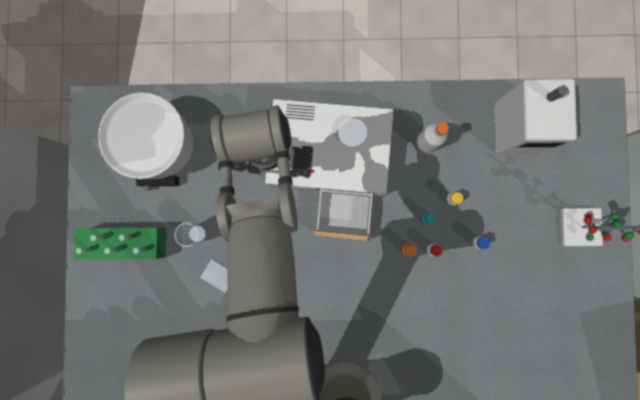

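```bash
python3 - <<'E'
from h import *
for uv in((347,193.5),(342,236)):print(ray('top',uv,.072))
o=np.array([.611,.0515]);M=np.array([[np.cos(.098),np.sin(.098)],[-np.sin(.098),np.cos(.098)]])
for p in((.0,-.06),): print()
im=cv2.imread('pics/top5.png');cv2.imwrite('pics/c3.png',cv2.resize(im[160:270,260:460],(800,440),interpolation=2))
E
```

```text
[ 0.59776991 -0.0091534   0.072     ]
[0.47801212 0.00595567 0.072     ]
```

View pics/c3.png

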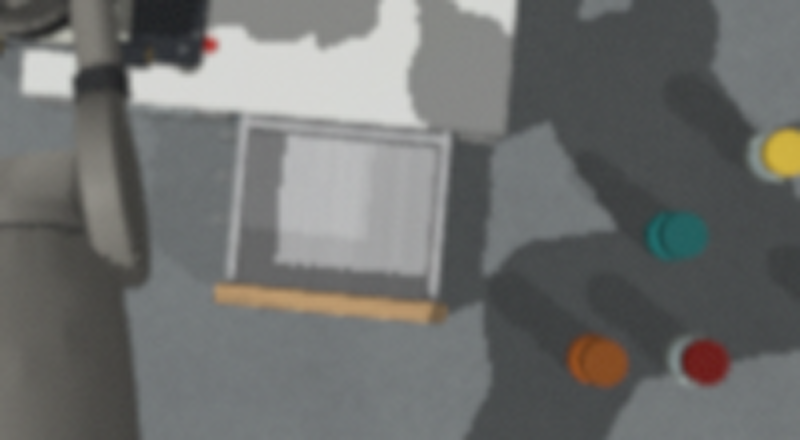

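The drawer is out by about 120 mm (front panel x went from 0.598 to 0.478). Next I'll let the lever back slowly.

```bash
python3 -m creep '[[[0,-0.5,0,0,0,0,0.3],[0,-1,0,0,0,0,0.3],[0,-1.5,0,0,0,0,0.3],[0,-2,0,0,0,0,0.3],[0,-2.5,0,0,0,0,0.3],[0,-3.2,0,0,0,0,0.3],[0,-3.7,0,0,0,0,0.3],[0,-3.7,0,0,0,0,0.3]]]'; python3 chk.py w20;  python3 - <<'E'
from h import *
print(rows((.6646,.1367,.24),np.radians(84.3)))
E
```

```text
time: 9.9
tool_pos: [0.6662, 0.1376, 0.1503]
tool_rot: [-3.129, -0.005, 3.041]
contact_force: [-0.8, 0.5, -0.3]
opening: 0.0597
wood px 0  
9.95 [-0.3  0.2  0.2] [0.66617942 0.13808761 0.15036088]
(array([ 0.18, -0.26, -8.96]), array([-0.7, -0.3, -0. ]))
```

View pics/w20.png

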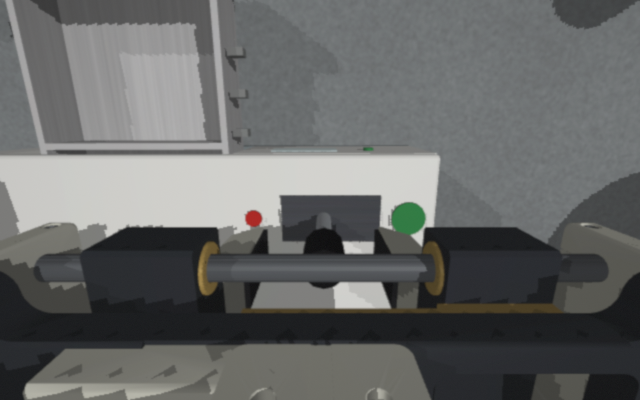

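The lever is upright at (323,255), clear of both fingers, and the drawer is still out. Raising.

```bash
python3 -m creep '[[[0,0,-4,0,0,0,0.3],[0,-0.1,-8,-0.7,-0.3,0,0.3],[0,-0.1,-9,-0.7,-0.3,0,0.3],[0,-0.1,-9,-0.7,-0.3,0,0.3]]]'; python3 - <<'E'
from h import *
P=[ray('top',(436,250),.055),ray('scene',(192.9,238.5),.055)];print(P)
# candidate grasp: jaws along world angle a
print(rows((.438,-.261,.24),np.radians(0)))
print(rows((.438,-.261,.24),np.radians(84.3)))
print(robot.observe()['qpos'])
E
```

```text
time: 10.35
tool_pos: [0.6674, 0.1384, 0.2429]
tool_rot: [3.14, 0.005, 3.042]
contact_force: [-0.1, 0.5, -0.1]
opening: 0.06
[array([ 0.43634647, -0.26069836,  0.055     ]), array([ 0.44048233, -0.26232284,  0.055     ])]
(array([ 18.85, -42.03,   0.13]), array([ 0.3,  0.2, 84.3]))
(array([ 18.85, -42.03,   0.13]), array([ 0.1,  0.3, -0. ]))
[ 9.20124731e-02  6.39634190e-01  1.02559913e+00  3.31366394e-04
  1.47088830e+00 -1.37885279e+00]
```

```bash
python3 -m creep '[[[18.9,-42,0,0,0,40,0.3],[18.9,-42,0,0,0,40,0.3],[18.9,-42,0,0,0,40,0.3],[18.9,-42,0,0,0,40,0.3],[18.9,-42,0,0,0,40,0.3],[18.9,-42,0,0,0,40,0.3],[18.9,-42,0,0,0,40,0.3],[18.9,-42,0,0,0,40,0.3]]]';python3 - <<'E'
from h import *
print(rows((.438,-.261,.14),np.radians(43)))
E
```

```text
time: 11.15
tool_pos: [0.4654, -0.2095, 0.2394]
tool_rot: [3.138, 0.0, 2.344]
contact_force: [-0.2, -0.8, 0.8]
opening: 0.06
(array([-1.77, -5.59,  9.92]), array([0.2, 0. , 1.3]))
```

```bash
python3 -m creep '[[[-1.8,-5.6,2,0.2,0,1.3,0.3],[-1.8,-5.6,5,0.2,0,1.3,0.3],[-1.8,-5.6,9,0.2,0,1.3,0.3],[-1.8,-5.6,9.9,0.2,0,1.3,0.3],[-1.8,-5.6,9.9,0.2,0,1.3,0.3]]]';python3 - <<'E'
from h import *
np.set_printoptions(precision=4,suppress=True)
im=robot.read_camera('wrist');cv2.imwrite('pics/w21.png',im[:,:,::-1])
for d in robot.look_for('wrist','jar_mid'): x=towld('wrist',d['centre']);print(d['score'],x,proj('wrist',x).round())
hsv=cv2.cvtColor(im,cv2.COLOR_RGB2HSV).astype(int)
red=(((hsv[...,0]<5)|(hsv[...,0]>174))&(hsv[...,1]>150)&(hsv[...,2]>60))
k,lab,st,ce=cv2.connectedComponentsWithStats(red.astype(np.uint8))
for i in range(1,k):
    if st[i,4]>50:print(st[i],ce[i],ray('wrist',ce[i],.055))
print(rows((.438,-.261,.03),np.radians(43)))
E
```

```text
time: 11.65
tool_pos: [0.4372, -0.2601, 0.1383]
tool_rot: [-3.141, -0.005, 2.321]
contact_force: [-0.3, -0.4, -0.1]
opening: 0.0598
0.67 [ 0.4315 -0.2648  0.0582] [312. 206.]
0.55 [ 0.4306 -0.1957  0.056 ] [373. 140.]
[ 298  188   41   41 1321] [318.0749 208.1272] [ 0.4366 -0.2634  0.055 ]
(array([ 0.09, -0.06, 11.11]), array([0. , 0.1, 0.1]))
```

View pics/w21.png

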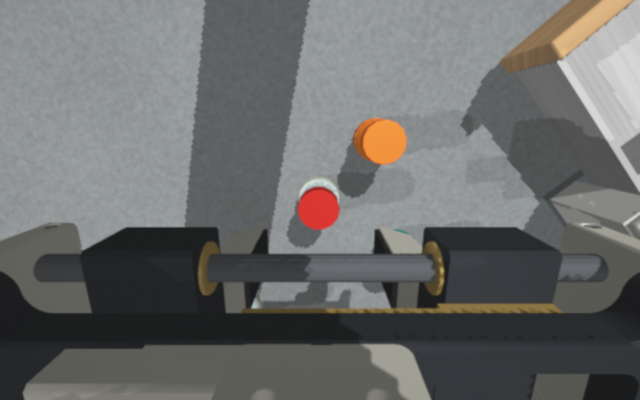

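The red cap is at (318,208), midway between the fingers. Orange is at (380,140), clear of them. The measured (0.437,-0.263) agrees with the earlier reading, so I'll descend.

```bash
python3 -m creep '[[[0.1,-0.1,4,0,0,0,0.3],[0.1,-0.1,7,0,0,0,0.3],[0.1,-0.1,10,0,0,0,0.3],[0.1,-0.1,11.2,0,0,0,0.3],[0.1,-0.1,11.2,0,0,0,0.3],[0.1,-0.1,11.2,0,0,0,0.3]]]'; python3 -m creep '[[[0,0,0,0,0,0,-1],[0,0,0,0,0,0,-1],[0,0,0,0,0,0,-1],[0,0,0,0,0,0,-1],[0,0,0,0,0,0,-1],[0,0,0,0,0,0,-1],[0,0,0,0,0,0,-1],[0,0,0,0,0,0,-1]]]' 12
```

```text
time: 12.35
tool_pos: [0.4387, -0.2617, 0.0306]
tool_rot: [3.141, 0.004, 2.323]
contact_force: [0.2, -0.6, 0.4]
opening: 0.0599
time: 13.15
tool_pos: [0.4389, -0.2621, 0.0312]
tool_rot: [3.141, 0.005, 2.323]
contact_force: [-2.1, 0.3, 6.3]
opening: 0.035
```

```bash
python3 -m creep '[[[0,0,-2,0,0,0,-1],[0,0,-6,0,0,0,-1],[0,0,-11,0,0,0,-1],[0,0,-13,0,0,0,-1],[0,0,-13,0,0,0,-1]]]';python3 - <<'E'
from h import *
im=robot.read_camera('wrist');cv2.imwrite('pics/w22.png',im[:,:,::-1])
im=robot.read_camera('scene');cv2.imwrite('pics/s22.png',cv2.resize(im[150:350,100:450,::-1],(788,450),interpolation=2))
o=np.array([.611,.0515]);c,s=np.cos(.098),np.sin(.098)
p=lambda x,y:o+np.array([c*x+s*y,-s*x+c*y])
f=np.array([.478,.006]); print('front panel mid in unit frame', (f-o)@np.array([c,-s]),(f-o)@np.array([s,c]))
yl=(f-o)@np.array([s,c]); t=p(-.063,yl);print('pocket',t)
print(rows((t[0],t[1],.165),np.radians(84.4)), robot.observe()['qpos'])
E
```

```text
time: 13.65
tool_pos: [0.4398, -0.2627, 0.1643]
tool_rot: [3.14, 0.011, 2.323]
contact_force: [-0.2, -0.7, -1.5]
opening: 0.0352
front panel mid in unit frame -0.12790997892816588 -0.05829483073649119
pocket [ 5.42598531e-01 -3.51000698e-04]
(array([11.92, 25.46, -0.47]), array([ -0. ,   0.2, -41.3])) [-6.88385968e-01  3.94008205e-01  1.68590454e+00  2.17753876e-04
  1.05764375e+00 -1.44041378e+00]
```

View pics/w22.png

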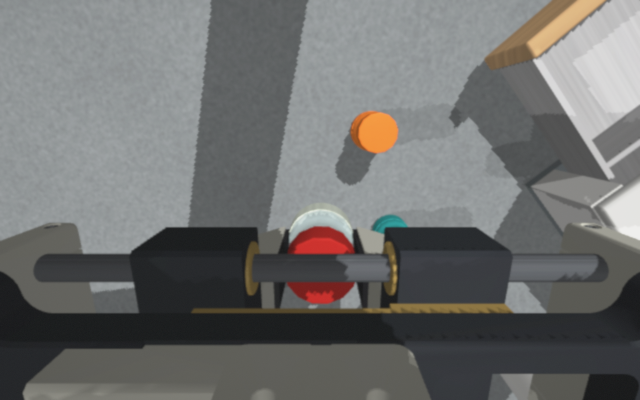

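View pics/s22.png

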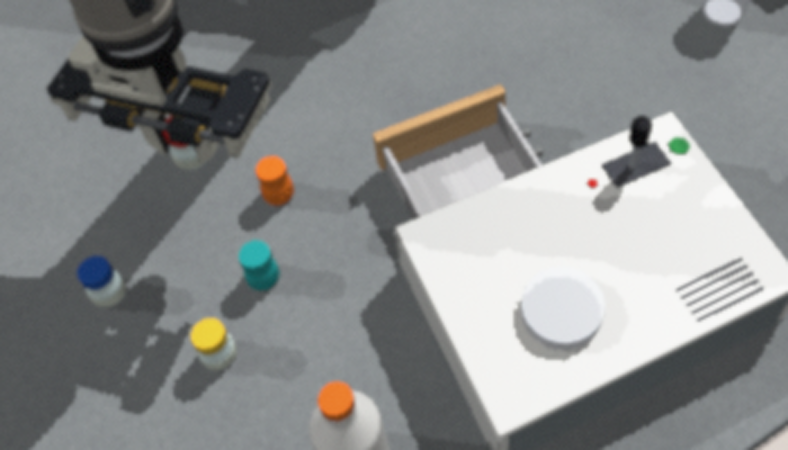

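The jar is held. Next I'll go over the pocket.

```bash
python3 -m creep '[[[11.9,25.5,-0.5,0,0.4,-41,-1],[11.9,25.5,-0.5,0,0.4,-41,-1],[11.9,25.5,-0.5,0,0.4,-41,-1],[11.9,25.5,-0.5,0,0.4,-41,-1],[11.9,25.5,-0.5,0,0.4,-41,-1],[11.9,25.5,-0.5,0,0.4,-41,-1],[11.9,25.5,-0.5,0,0.4,-41,-1],[11.9,25.5,-0.5,0,0.4,-41,-1]]]';python3 - <<'E'
from h import *
im=robot.read_camera('wrist');cv2.imwrite('pics/w23.png',im[:,:,::-1])
im=robot.read_camera('top');cv2.imwrite('pics/t23.png',cv2.resize(im[100:280,220:500,::-1],(784,504),interpolation=2))
print(rows((.5426,-.0004,.165),np.radians(84.4)))
for n in('top','wrist'):
  for q in((.5426,-.0004,.017),):print(n,proj(n,q))
E
```

```text
time: 14.55
tool_pos: [0.542, 0.0004, 0.1631]
tool_rot: [3.141, -0.007, 3.04]
contact_force: [0.3, -0.8, -0.1]
opening: 0.0348
(array([-0.04,  0.07, -0.1 ]), array([ 0. , -0.3, -0.4]))
top [343.49636286 213.5698574 ]
wrist [322.32055317 193.12808872]
```

View pics/w23.png

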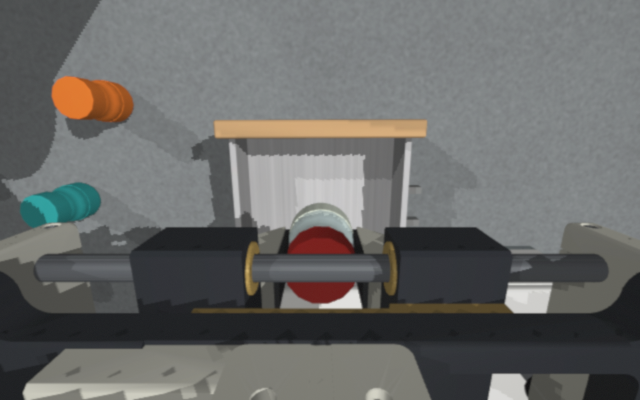

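View pics/t23.png

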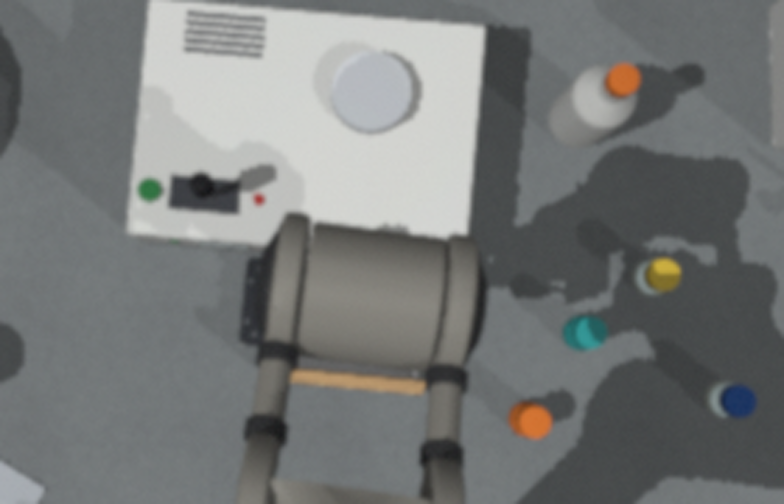

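The jar is laterally centred over the pocket (walls at 235 and 412, jar at 321). I'll lower it, slowly at the end.

```bash
python3 -m creep '[[[0,0,3,0,-0.3,0,-1],[0,0,6,0,-0.3,0,-1],[0,0,8.5,0,-0.3,0,-1],[0,0,9.7,0,-0.3,0,-1],[0,0,10.3,0,-0.3,0,-1],[0,0,10.6,0,-0.3,0,-1],[0,0,10.6,0,-0.3,0,-1]]]'
```

```text
time: 15.35
tool_pos: [0.5419, -0.0013, 0.0585]
tool_rot: [3.142, 0.001, 3.037]
contact_force: [-0.4, 0.3, -1.4]
opening: 0.0345
```

```bash
python3 -m creep '[[[0,0,0.3,0,0,0,-1],[0,0,0.6,0,0,0,-1],[0,0,0.8,0,0,0,-1],[0,0,0.8,0,0,0,-1]]]'; python3 -m creep '[[[0,0,0.2,0,0,0,-1],[0,0,0.2,0,0,0,-1]]]'
```

```text
time: 15.75
tool_pos: [0.5418, -0.0012, 0.0504]
tool_rot: [3.142, 0.0, 3.037]
contact_force: [0.3, 0.7, -1.4]
opening: 0.0349
time: 15.95
tool_pos: [0.5419, -0.0012, 0.0484]
tool_rot: [3.142, 0.0, 3.037]
contact_force: [-0.0, 0.2, -1.0]
opening: 0.0347
```

```bash
python3 -m creep '[[[0,0,0.2,0,0,0,-1],[0,0,0.2,0,0,0,-1]]]'; python3 -m creep '[[[0,0,0.15,0,0,0,-1],[0,0,0.15,0,0,0,-1]]]'
```

```text
time: 16.15
tool_pos: [0.5428, -0.0013, 0.0478]
tool_rot: [-3.142, 0.003, 3.037]
contact_force: [-1.6, 0.6, 8.4]
opening: 0.035
time: 16.35
tool_pos: [0.5436, -0.0014, 0.0478]
tool_rot: [-3.141, 0.005, 3.037]
contact_force: [-2.3, 0.0, 10.2]
opening: 0.035
```

The jar is on the floor: it touched at TCP z 0.048, as predicted. Opening partly.

```bash
python3 -m creep '[[[0,0,0,0,0,0,0.2],[0,0,0,0,0,0,0.2],[0,0,0,0,0,0,0.2],[0,0,0,0,0,0,0.2]]]';python3 - <<'E'
from h import *
im=robot.read_camera('wrist');cv2.imwrite('pics/w24.png',im[:,:,::-1])
E
```

```text
time: 16.75
tool_pos: [0.5435, -0.0014, 0.0475]
tool_rot: [-3.141, 0.005, 3.037]
contact_force: [0.3, 0.4, 0.1]
opening: 0.055
```

View pics/w24.png

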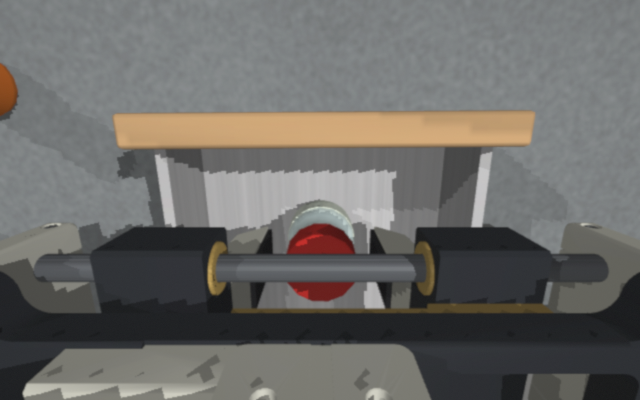

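The jar stands upright between the open fingers. Withdrawing straight up, then back aside.

```bash
python3 -m creep '[[[0,0,-2,0,0,0,0.2],[0,0,-5,0,0,0,0.2],[0,0,-9,0,0,0,0.2],[0,0,-14,0,0,0,0.2],[0,0,-18,0,0,0,0.2],[0,0,-20,0,0,0,0.2]]]'; python3 -m creep '[[[8,20,0,0,0,0,0.2],[8,20,0,0,0,0,0.2],[8,20,0,0,0,0,0.2],[8,20,0,0,0,0,0.2],[8,20,0,0,0,0,0.2],[8,20,0,0,0,0,0.2]]]';python3 - <<'E'
from h import *
np.set_printoptions(precision=4,suppress=True)
im=robot.read_camera('top')
cv2.imwrite('pics/t25.png',cv2.resize(im[100:280,220:500,::-1],(784,504),interpolation=2))
for d in robot.look_for('top','jar_mid')+robot.look_for('top','knob'): print(d['score'],towld('top',d['centre']))
im=robot.read_camera('scene');cv2.imwrite('pics/s25.png',im[:,:,::-1])
E
```

```text
time: 17.4
tool_pos: [0.5436, -0.0013, 0.2516]
tool_rot: [-3.141, 0.011, 3.037]
contact_force: [0.2, 1.0, -1.0]
opening: 0.0546
time: 18.0
tool_pos: [0.484, 0.2078, 0.2505]
tool_rot: [-3.141, 0.011, 3.041]
contact_force: [0.2, -0.7, 0.3]
opening: 0.055
0.72 [ 0.4397 -0.1816  0.0518]
0.67 [ 0.5394 -0.0003  0.0733]
0.6 [ 0.5258 -0.2434  0.0545]
0.65 [ 0.4542 -0.3878  0.0555]
0.22 [ 0.759  -0.0221  0.1111]
```

View pics/t25.png

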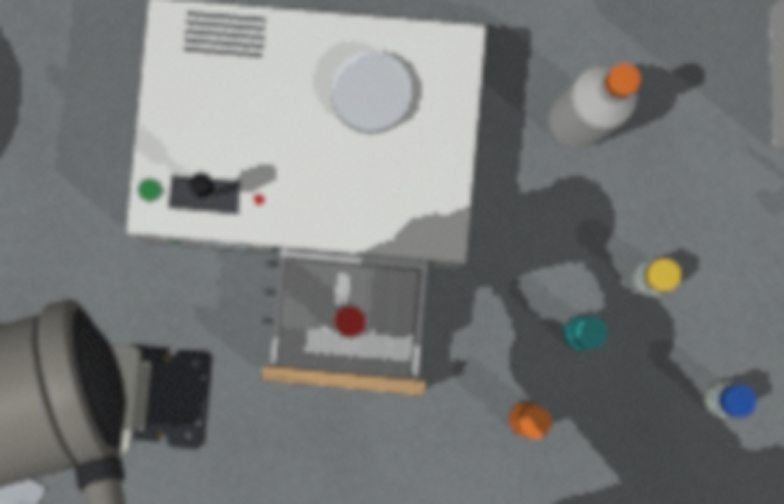

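View pics/s25.png

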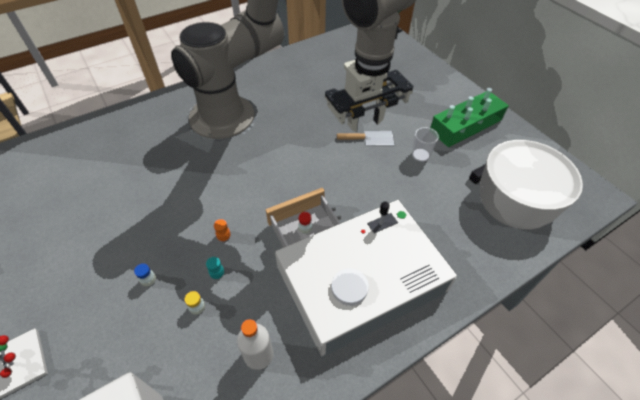

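The jar stands in the pocket: its cap is at z 0.073 where 0.072 is expected, at (0.539,0.000) against a pocket centre of about (0.543,0.000). The lever is upright, the drawer is out and the bystanders are where they were.

```bash
python3 -m creep '[[[0,0,0,0,0,0,0.2],[0,0,0,0,0,0,0.2],[0,0,0,0,0,0,0.2]]]'; python3 -c "
from cell import robot
print(robot.hand_in())"
```

```text
time: 18.5
tool_pos: [0.4856, 0.2039, 0.2504]
tool_rot: [-3.141, 0.011, 3.035]
contact_force: [0.3, 0.8, 0.7]
opening: 0.0551
the job is handed in; nothing more can be done
None
```

I released the drawer, let the lever back to centre, and stood the red-capped jar upright on the pocket floor. I handed the job in at about 18.5 s; no verdict was reported.

- **Lever:** I tilted it to the green mark in steps of about 1 mm. The sideways push read at most about 8 N, under the 18 N limit. I held it until the drawer was right out, about 120 mm measured, then followed it slowly back to upright.
- **Jar:** I set it down slowly, and the floor contact read about 10 N. The networks' last reading puts its cap at z 0.073 m (0.072 expected), about 4 mm from the pocket centre. It looks upright in the last pictures.
- **Rest of the scene:** In the last pictures the drawer is still out, the lever is upright, the arm is clear and the bystanders in view look undisturbed. I compared the bystanders only by eye.
- **Disagreement:** In the last top picture the network gave a low-score knob reading (0.22) near the dish. I took that as a false detection, because the picture shows the knob in its usual place. No other check failed.

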